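# Prove the stop, then counter-hold the hidden bolt head

### The arm

A 6-joint arm with a two-finger parallel gripper is mounted at the origin on a cart in front of the work surface, level with it; the furniture and walls round the work are solid. World frame = base frame: x ahead of the robot, y to its left, z up, the work surface at z = 0. Lengths are in m, angles in rad, forces in N, time in s.
With the tool pointing down it reaches from about 0.325 to 0.75 m from the base axis. Payload 7.6 kg.
Tool frame: the origin (TCP) lies on the mounting face of the last link; the fingertips stand 173 mm ahead of it and the grasp point (between the pads) lies 155 mm ahead of it; z points along the fingers, y is the direction in which the jaws open and shut (so a half turn about z gives the same grasp; the last joint's range is limited). The gripper opens to 85 mm and grips with 20 to 120 N. Pads are 22 mm wide; open, the fingers measure 114 mm over their backs; the gripper's body (76 mm by 85 mm) begins 54 mm behind the grasp point. The pads swing forward as they close: fully open they stand 13 mm farther back than shut.
Start: joints at [1.037, 0.052, 1.401, -0, 1.689, -0.07], TCP at [0.235, 0.47, 0.405] pointing down, gripper open.
Joint ranges: [-2.9, 2.9], [-0.91, 2.17], [0.12, 2.37], [-1.06, 4.2], [0.26, 2.73], [-2.93, 2.93]. Speed limits (rad/s): [2.57, 2.57, 3.01, 3.14, 3.14, 3.14].

### API

Orientations are given as a rotation vector (axis times angle).
In Python, from rig import readout, eyes, env gives the robot as it stands.
- The arm moves only by the tool jog_arm, never from a script. Its argument "motion" is a list of rows, each an object with "gripper": the gripper command: -1 is shut, 1 is fully open, values between are in proportion; "delta_pos": the shift along the tool's x, y, z in m, a list of three; "turn": the turn, a rotation vector about the tool's x, y, z in rad, a list of three. A call has 1 to 8 rows; each row shifts and turns the commanded pose from where the row before left it, along the tool's axes as they then stand; what a row does not reach is not made up. A row lasts 1/12 s, in which the tool goes at most 41.7 mm and 7.16 degrees, less where a joint would pass 70% of its speed; a pose out of reach is approached as far as the arm can. A call is refused whole if a number of a shift passes 0.0417 or a number of a turn 0.125, either way. A call with a gripper value outside its range is refused whole. The fingers move at their own pace and stop on an object; the grip force is fixed at half the most. Time passes only in rows, so rows that do not move let the fingers close. It gives the time, the measured TCP pose, the force and the opening at its end, in the units of the state.
- readout.observe(): the state, without advancing time (a new reading comes with each control period).
- eyes.grab_frame(name): name is "scene" or "top" or "wrist"; returns a dict with "pixels" (400x640x3 uint8, red, green, blue), "z_map" (400x640 float32, m along the optical axis (not along the pixel's ray), 0 where there is no reading), "fx", "fy", "cx", "cy" (pixels), "dist_coeffs" ([k1, k2, p1, p2, k3] as OpenCV has them; the pictures are not rectified), "pose" (4x4, takes a point from camera to world coordinates); the wrist camera has in their place "tool_from_camera" (4x4, takes a point from camera to tool coordinates, whose origin is the TCP and whose axes are the flange's). Camera axes: x right, y up, looking along -z (the intrinsics and any distortion apply to the point x, -y, -z); pixel columns grow to the right and rows downward; lengths in m; the calibration is good to about 2 mm. A picture is of the moment at which its call begins: read the wrist's pose just before it.
- env.sign_off(): hands the job in, once; it reports no verdict.
The state is a dict: "t": time; "qpos": joint angles; "dq": joint speeds; "effort": joint torques, N m; "tcp_pos": TCP position; "tool_rot": TCP orientation; "ft_force": force on the tool from outside, world axes, zero at the start; "wrist_torque": the same for the moment, N m; "width": finger opening in m.
Only numpy, scipy, OpenCV 4.12 (cv2) and the standard library are available. Lean on these libraries where they do the work, as an engineer would, in place of code of your own. Each camera call takes 0.05 s, during which the arm holds its last target.

### The job

The nut runner on the fixture is about to tighten its nut. First prove its stop: press the black mushroom on the grey stop box fully down, then turn its ring clockwise until the mushroom is fully up again. Then reach from above into the narrow gap behind the fixture's upright bracket, grip the bolt's hexagon head by the pair of side flats that is nearest to plumb, turn them plumb against the runner's drag and hold the bolt from turning; finish while still holding it there, and leave the other things on the bench where they are.

Things in the scene. Friction and masses are not known exactly. Their poses are not given: they have to be found in the camera images.
- fixture: Fixed metal bolting fixture. Origin: on the bench (z=0) under the middle of its upright bracket; +x along the bolt axis from the nut runner in front to the rear, +z up; level, yaw up to 0.4 rad. Base plate x -90 to 60 mm, y -50 to 50, 12 mm high. Bracket x -4 to 4, y -40 to 40, top z=113 mm. Grey nut runner (lying motor) in front: x -88 to -19, 48 mm across, top z=109 mm; not touched.
- gap (a point): Middle of the mouth of the gap behind the bracket, 26 mm behind the bracket's middle plane, 113 mm above the bench; fixture's axes. The gap is 44 mm along x, from the bracket (x=4 mm) to an upright guard plate (x 48 to 54 mm from the fixture's origin, y -40 to 40, top z=96 mm); it is open above and at both y ends.
- bolt: The bolt. Origin on its axis in the bracket's middle plane, 85 mm above the bench; +x along the axis to the rear, as the fixture's. Hexagon head in the gap: 24 mm across flats, 27.7 mm across corners, x 8 to 28 mm, behind a 30 mm washer (x 4 to 8 mm). Its +y and -y faces are a pair of flats, plumb (upright) when joint bolt_turn is 0. The nut is in front of the bracket.
- bolt_head (a point): Where to grip the bolt head: on the bolt axis, 24 mm behind the bracket's middle plane (4 mm inside the head's rear end), 85 mm above the bench; clear space 20 mm to the bracket and 24 mm to the guard. Same axes as bolt.
- bolt_turn (a joint): Turn of the bolt, rad, about the fixture's +x (growing: the +y flat rises). 0 = flats plumb; 0.17 to 0.25 at the start. The runner drags it like a torsion spring, 0.5 N m/rad towards 0.21, friction 0.02 N m: some 0.1 N m to hold at 0; let go, it turns back to about 0.17. Stops at -0.6, 0.6. Grip the flats at their slant, then swing the gripper about the bolt axis to turn them plumb.
- stop_box: Fixed grey stop box, 90 mm (x) x 74 mm (y) x 40 mm high. Origin: centre of its underside on the bench; +z up; turned about z. In the middle of its top stands a neck of 26 mm diameter, 12 mm high, and above it the black mushroom: a central dome with a ribbed reset ring round it.
- stop_top (a point): The middle of the top of the mushroom's central dome (26 mm diameter, 8 mm proud of the ring), 84 mm above the bench when up, 77 mm when pressed. It goes straight down.
- ring_grip (a point): Centre of the reset ring, at the mid height of its upright grip faces (11 mm high, 42 mm diameter); on the upright axis of the dome, 15.5 mm below the dome's top, moving up and down with it. The ring's underside is 20 mm above the box when up, 13 mm when pressed.
- stop_press (a joint): Depth of the mushroom in m: 0 = up (at the start), 0.007 = fully pressed. About 5 N pushes it down; friction latches it where it is, it does not rise by itself.
- stop_ring (a joint): Turn of the reset ring in rad, clockwise seen from above positive. 0 = up and reset (at the start). Ring and mushroom are coupled as by a steep thread: pressing fully turns the ring back by itself to -1.0; turning the ring 1.0 rad clockwise (about 0.04 N m) to 0 raises the mushroom the 7 mm again.
- loupe: The black loupe, 36 mm wide, 38 mm high, standing between the fixture and the stop box. Origin: centre of its underside. Leave it alone.
- block: The round steel hardness block, 56 mm wide, 12 mm high, lying behind the loupe. Origin: centre of its underside. Leave it alone.
- oil: The small oil bottle, 34 mm wide, 83 mm high, at the left. Origin: centre of its underside. Leave it alone.
- mug: The mug, 78 mm wide, 93 mm high, at the left. Origin: centre of its underside. Leave it alone.
- jar: The clear jar of swabs, 68 mm wide, 82 mm high, at the right. Origin: centre of its underside. Leave it alone.
- tray: The flat parts tray, 100 x 150 x 18 mm, at the right. Origin: centre of its underside. Leave it alone.
- specimen: The resin-mounted specimen, 31 mm wide, 21 mm high, lying in the tray. Origin: centre of its underside. Leave it alone.
- cleaner: The brown cleaner bottle, 54 mm wide, 132 mm high, at the right rear. Origin: centre of its underside. Leave it alone.
There are look-alikes about, which are no part of the job. What is shaped like the stop_box but purple is not meant.

How it is judged:
By the outcome, as a careful person would: the job done as asked, in the order asked, and still so for the second after the job is handed in, while the arm keeps its last pose, push and grip.
It also fails if it takes over 59 s, if anything falls off the work surface, if the arm or the gripper's body presses on something with over 40 N, if the wrist force passes 120 N, or if a joint passes its speed limit or range.

## Working session

There is one attempt and no reset: what is moved stays moved. The work goes in short steps, Python scripts to look and compute and a tool call to move; the robot and the scene stay as the last step left them, time stands still between calls to the robot, and variables do not carry over. Pictures are saved under pics/ and viewed, and the job is handed in when it is done.

Besides the shell and the picture viewer there is one more tool, called after "Emit:" by a JSON object that holds its "method" and its "body", one argument or row to a line. jog_arm: Moves the arm, as the interface text tells. Its arguments: {"type":"object","properties":{"motion":{"type":"array","items":{"type":"object","properties":{"gripper":{"type":"number"},"delta_pos":{"type":"array","items":{"type":"number"}},"turn":{"type":"array","items":{"type":"number"}}}}}},"required":["motion"]}

```bash
ls; mkdir -p pics
cat > h.py <<'E'
import numpy as np, cv2, sys
sys.path.insert(0,'.')
from rig import readout, eyes, env
from scipy.spatial.transform import Rotation as R
def cloud(f):
    h,w=f['z_map'].shape
    u,v=np.meshgrid(np.arange(w),np.arange(h))
    K=np.array([[f['fx'],0,f['cx']],[0,f['fy'],f['cy']],[0,0,1.]])
    p=cv2.undistortPoints(np.stack([u,v],-1).reshape(-1,1,2).astype(np.float64),K,np.array(f['dist_coeffs'],float)).reshape(h,w,2)
    z=f['z_map'].astype(float)
    P=np.stack([p[...,0]*z,-p[...,1]*z,-z],-1)
    if 'pose' in f: T=np.array(f['pose'])
    else:
        s=f['state']; W=np.eye(4); W[:3,:3]=R.from_rotvec(s['tool_rot']).as_matrix(); W[:3,3]=s['tcp_pos']
        T=W@np.array(f['tool_from_camera'])
    Q=P@T[:3,:3].T+T[:3,3]
    Q[z==0]=np.nan
    return Q
def grab(n):
    s=readout.observe(); f=eyes.grab_frame(n); f['state']=s; return f
E
python3 - <<'E'
from h import *
import pickle
print(readout.observe())
for n in ['scene','top','wrist']:
    f=grab(n); cv2.imwrite(f'pics/{n}0.png',f['pixels'][...,::-1]); pickle.dump(f,open(f'{n}0.pkl','wb'))
    print(n,f['fx'],f['dist_coeffs'],np.array(f.get('pose',f.get('tool_from_camera'))).round(3).tolist())
E
```

```text
pics
{'t': 0.0, 'qpos': array([ 1.03672779e+00,  5.28414597e-02,  1.40175547e+00, -5.10406336e-06,
        1.68857743e+00, -7.02597810e-02]), 'dq': array([ 0.00047829, -0.00071155,  0.00098036, -0.00058046, -0.00037131,
        0.00014153]), 'effort': array([ 7.79806815e-04, -3.81667650e+01, -3.60183477e+01,  3.73990332e-06,
        6.07790615e-03,  7.57046479e-06]), 'tcp_pos': array([0.2348084 , 0.46952972, 0.40385422]), 'tool_rot': array([-7.21930082e-01, -3.05703923e+00,  2.37399711e-03]), 'ft_force': array([ 0.32831645, -0.45608722, -0.10357829]), 'wrist_torque': array([-0.0054242 ,  0.00212068,  0.04317873]), 'width': 0.08524108090156855}
scene 494.78790266061014 [-0.08608378  0.          0.          0.          0.        ] [[0.588, 0.36, -0.725, -0.657], [-0.809, 0.234, -0.54, -0.965], [-0.025, 0.903, 0.428, 0.824], [0.0, 0.0, 0.0, 1.0]]
top 391.39912573205913 [-0.05228246  0.          0.          0.          0.        ] [[-0.008, 0.998, -0.061, 0.438], [-1.0, -0.007, 0.015, -0.039], [0.015, 0.061, 0.998, 1.79], [0.0, 0.0, 0.0, 1.0]]
wrist 283.4626991460553 [0.00605428 0.         0.         0.         0.        ] [[-0.0, 0.963, 0.271, 0.068], [1.0, 0.0, -0.0, 0.002], [-0.0, 0.271, -0.963, 0.031], [0.0, 0.0, 0.0, 1.0]]
```

View pics/scene0.png

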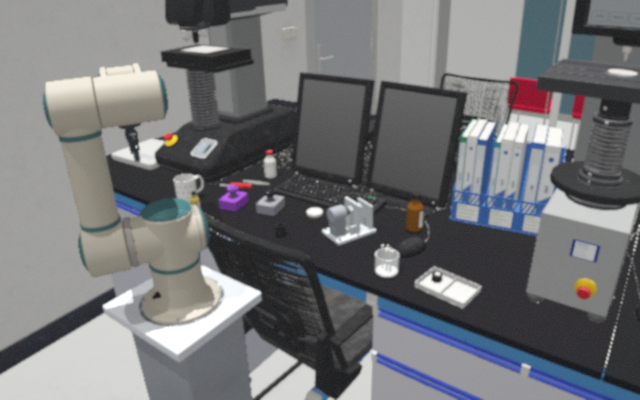

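View pics/top0.png

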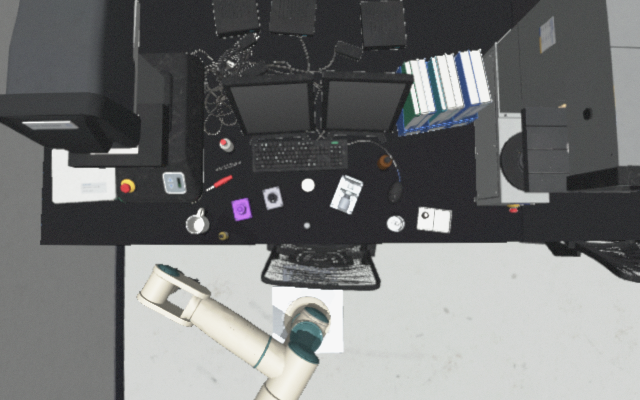

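View pics/wrist0.png

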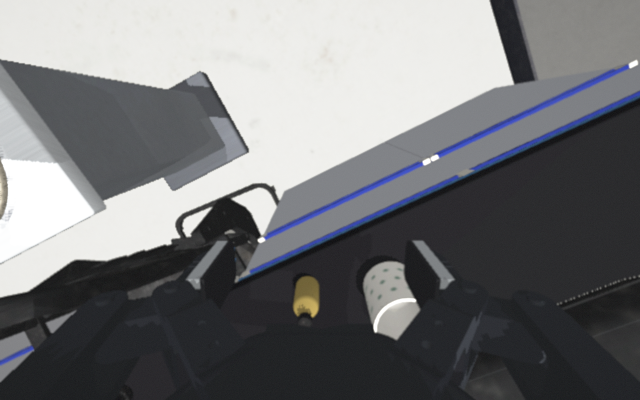

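The top view shows the grey stop box at about (273,198), the purple look-alike at (241,209), the fixture at (347,195), the block at (308,185) and the loupe at (307,225). Next I measure them.

Run:
```python
from h import *
import pickle
f=pickle.load(open('top0.pkl','rb')); Q=cloud(f)
for uv in [(273,198),(265,190),(282,205),(241,209),(308,185),(307,225),(345,200),(350,186),(385,161),(397,224),(223,236),(198,222)]:
    print(uv,Q[uv[1],uv[0]].round(3))
Z=Q[...,2]
for n,x0,x1,y0,y1 in [('box',258,290,182,212),('fix',325,370,170,218)]:
    print(n)
    for lo,hi in [(0.005,.02),(.03,.05),(.06,.079),(.079,.09),(.09,.1),(.1,.125)]:
        m=(Z>lo)&(Z<hi); mm=np.zeros_like(m); mm[y0:y1,x0:x1]=m[y0:y1,x0:x1]
        if mm.sum()>3:
            p=Q[mm]; r=cv2.minAreaRect((p[:,:2]*1000).astype(np.float32)); print(lo,hi,mm.sum(),p.mean(0).round(4),r)
im=cv2.resize(f['pixels'][160:250,180:420],None,fx=3.3,fy=3.3,interpolation=cv2.INTER_CUBIC)
cv2.imwrite('pics/topcrop.png',im[...,::-1])
f=pickle.load(open('scene0.pkl','rb'))
im=cv2.resize(f['pixels'][170:300,170:420],None,fx=3.2,fy=3.2,interpolation=cv2.INTER_CUBIC)
cv2.imwrite('pics/scenecrop.png',im[...,::-1])
```

```text
(273, 198) [0.548 0.144 0.083]
(265, 190) [0.587 0.184 0.042]
(282, 205) [0.52  0.11  0.018]
(241, 209) [0.501 0.284 0.079]
(308, 185) [ 0.611 -0.008  0.013]
(307, 225) [ 0.429 -0.003  0.027]
(345, 200) [ 0.536 -0.169  0.103]
(350, 186) [ 0.597 -0.192  0.098]
(385, 161) [ 0.702 -0.342  0.123]
(397, 224) [ 0.43  -0.409  0.028]
(223, 236) [0.383 0.367 0.06 ]
(198, 222) [0.446 0.492 0.014]
box
0.005 0.02 133 [0.5636 0.149  0.0079] ((560.04443359375, 149.89060974121094), (142.0091094970703, 132.93807983398438), 89.66004180908203)
0.03 0.05 244 [0.554  0.149  0.0408] ((555.3013305664062, 150.44036865234375), (90.00563049316406, 69.21991729736328), 13.461896896362305)
0.06 0.079 35 [0.5555 0.1497 0.0754] ((554.8804321289062, 150.97593688964844), (39.102909088134766, 30.65209197998047), 18.90314292907715)
0.079 0.09 30 [0.5537 0.152  0.0825] ((554.9137573242188, 150.60299682617188), (39.28709030151367, 31.182823181152344), 0.7237128615379333)
fix
0.005 0.02 616 [ 0.5669 -0.1825  0.0104] ((571.582763671875, -186.4102783203125), (202.4526824951172, 215.81640625), 89.42671966552734)
0.03 0.05 34 [ 0.5869 -0.1872  0.0407] ((592.11865234375, -186.70797729492188), (74.11138153076172, 79.80066680908203), 68.85309600830078)
0.06 0.079 18 [ 0.6036 -0.1957  0.0717] ((563.907958984375, -180.27499389648438), (71.64447784423828, 136.55047607421875), 67.7188949584961)
0.079 0.09 20 [ 0.582  -0.1788  0.0862] ((567.9133911132812, -173.29837036132812), (67.0401611328125, 139.0695037841797), 67.91513061523438)
0.09 0.1 105 [ 0.5775 -0.1832  0.0962] ((567.7780151367188, -179.03842163085938), (76.1694564819336, 140.19076538085938), 66.89351654052734)
0.1 0.125 161 [ 0.5471 -0.1703  0.1084] ((568.23291015625, -174.58349609375), (76.8498764038086, 138.2067413330078), 52.88931655883789)
```

View pics/topcrop.png

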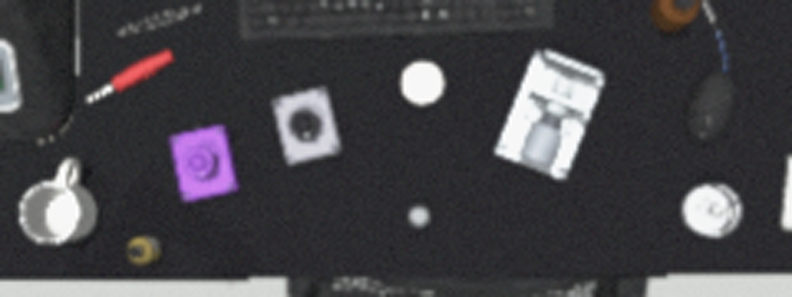

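View pics/scenecrop.png

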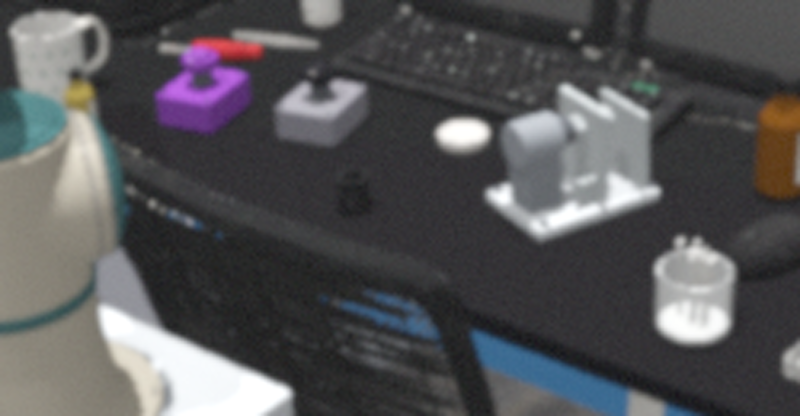

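```bash
cat >> h.py <<'E'
def down(yaw, tilt=0., fx=None):
    # tool z down, tool x = -(cos yaw, sin yaw); jaw y = (-sin,cos)*... ; tilt about fixture x axis
    x=np.array([-np.cos(yaw),-np.sin(yaw),0]); z=np.array([0,0,-1.]); y=np.cross(z,x)
    M=np.stack([x,y,z],1)
    return R.from_rotvec(tilt*-x).as_matrix()@M
def delta(p0,M0,p1,M1):
    return M0.T@(p1-p0), R.from_matrix(M0.T@M1).as_rotvec()
def plan(tcp,M,step=.03,cmd=None):
    s=readout.observe() if cmd is None else cmd
    M0=R.from_rotvec(s['tool_rot']).as_matrix(); d,w=delta(np.array(s['tcp_pos']),M0,np.array(tcp),M)
    n=max(int(np.ceil(np.linalg.norm(d)/step)),int(np.ceil(np.linalg.norm(w)/.1)),1)
    print('total tool delta',d.round(4),'turn',w.round(4),'rows',n,'per row(no rot)',(d/n).round(4),(w/n).round(4))
E
python3 - <<'E'
from h import *
s=readout.observe(); print(R.from_rotvec(s['tool_rot']).as_matrix().round(3)); print(down(-.38).round(3))
plan([.535,.15,.37],down(-.38))
plan([.535,.15,.37],R.from_rotvec(s['tool_rot']).as_matrix())
E
```

```text
[[-0.894  0.447 -0.001]
 [ 0.447  0.894 -0.001]
 [ 0.    -0.001 -1.   ]]
[[-0.929  0.371  0.   ]
 [ 0.371  0.929  0.   ]
 [ 0.     0.    -1.   ]]
total tool delta [-0.4114 -0.1515  0.0342] turn [-0.0011 -0.0001 -0.0838] rows 15 per row(no rot) [-0.0274 -0.0101  0.0023] [-0.0001 -0.     -0.0056]
total tool delta [-0.4114 -0.1515  0.0342] turn [0. 0. 0.] rows 15 per row(no rot) [-0.0274 -0.0101  0.0023] [0. 0. 0.]
```

Emit:
{"method": "jog_arm", "body": {
  "motion": [
    {"delta_pos":[-0.0257,-0.0095,0.002],"gripper":1},
    {"delta_pos":[-0.0257,-0.0095,0.002],"gripper":1},
    {"delta_pos":[-0.0257,-0.0095,0.002],"gripper":1},
    {"delta_pos":[-0.0257,-0.0095,0.002],"gripper":1},
    {"delta_pos":[-0.0257,-0.0095,0.002],"gripper":1},
    {"delta_pos":[-0.0257,-0.0095,0.002],"gripper":1},
    {"delta_pos":[-0.0257,-0.0095,0.002],"gripper":1},
    {"delta_pos":[-0.0257,-0.0095,0.002],"gripper":1}
  ]
}}

```text
$.motion[0]: bad value
```

Emit:
{"method": "jog_arm", "body": {
  "motion": [
    {"delta_pos":[-0.0257,-0.0095,0.002],"gripper":1},
    {"delta_pos":[-0.0257,-0.0095,0.002],"gripper":1},
    {"delta_pos":[-0.0257,-0.0095,0.002],"gripper":1},
    {"delta_pos":[-0.0257,-0.0095,0.002],"gripper":1},
    {"delta_pos":[-0.0257,-0.0095,0.002],"gripper":1},
    {"delta_pos":[-0.0257,-0.0095,0.002],"gripper":1},
    {"delta_pos":[-0.0257,-0.0095,0.002],"gripper":1},
    {"delta_pos":[0,0,0],"gripper":1}
  ]
}}

```text
$.motion[0]: bad value
```

```bash
cat > an.py <<'E'
from h import *
import pickle
def an(tag):
    f=grab('wrist'); cv2.imwrite(f'pics/w_{tag}.png',f['pixels'][...,::-1]); pickle.dump(f,open(f'w_{tag}.pkl','wb'))
    s=f['state']; print(s['t'],s['tcp_pos'].round(4),s['qpos'].round(3),s['ft_force'].round(2),s['width'])
    return f,cloud(f)
E
python3 - <<'E'
from an import *
f,Q=an('box1')
Z=Q[...,2]; near=np.hypot(Q[...,0]-.555,Q[...,1]-.15)
for lo,hi,r in [(.034,.046,.07),(.070,.0785,.04),(.0785,.09,.04)]:
    p=Q[(Z>lo)&(Z<hi)&(near<r)]
    if len(p)>10: print(lo,len(p),p.mean(0).round(4),np.median(p[:,2]).round(4),cv2.minAreaRect((p[:,:2]*1000).astype(np.float32)),cv2.minEnclosingCircle((p[:,:2]*1000).astype(np.float32)))
E
```

```text
0.15 [0.2348 0.4695 0.4041] [ 1.037  0.053  1.401  0.     1.689 -0.07 ] [-0.01  0.26 -0.68] 0.08562159527551588
```

View pics/w_box1.png

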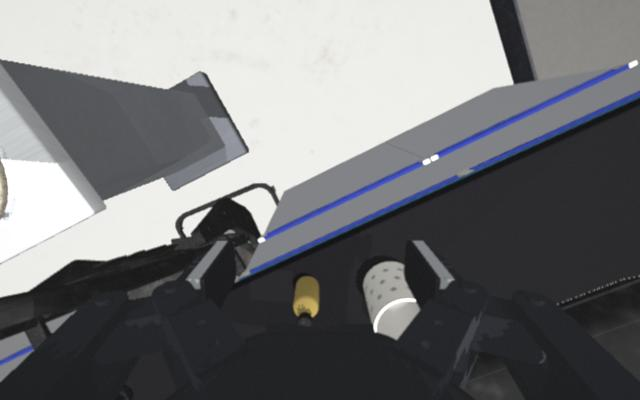

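Emit:
{"method": "jog_arm", "body": {
  "motion": [
    {"delta_pos":[-0.0257,-0.0095,0.002],"turn":[0,0,0],"gripper":1},
    {"delta_pos":[-0.0257,-0.0095,0.002],"turn":[0,0,0],"gripper":1},
    {"delta_pos":[-0.0257,-0.0095,0.002],"turn":[0,0,0],"gripper":1},
    {"delta_pos":[-0.0257,-0.0095,0.002],"turn":[0,0,0],"gripper":1},
    {"delta_pos":[-0.0257,-0.0095,0.002],"turn":[0,0,0],"gripper":1},
    {"delta_pos":[-0.0257,-0.0095,0.002],"turn":[0,0,0],"gripper":1},
    {"delta_pos":[-0.0257,-0.0095,0.002],"turn":[0,0,0],"gripper":1},
    {"delta_pos":[-0.0257,-0.0095,0.002],"turn":[0,0,0],"gripper":1}
  ]
}}

```text
t: 0.87
tcp_pos: [0.3854, 0.3085, 0.3885]
tool_rot: [-0.722, -3.057, 0.0]
ft_force: [1.2, 1.4, 0.7]
width: 0.0852
```

Emit:
{"method": "jog_arm", "body": {
  "motion": [
    {"delta_pos":[-0.0257,-0.0095,0.002],"turn":[0,0,0],"gripper":1},
    {"delta_pos":[-0.0257,-0.0095,0.002],"turn":[0,0,0],"gripper":1},
    {"delta_pos":[-0.0257,-0.0095,0.002],"turn":[0,0,0],"gripper":1},
    {"delta_pos":[-0.0257,-0.0095,0.002],"turn":[0,0,0],"gripper":1},
    {"delta_pos":[-0.0257,-0.0095,0.002],"turn":[0,0,0],"gripper":1},
    {"delta_pos":[-0.0257,-0.0095,0.002],"turn":[0,0,0],"gripper":1},
    {"delta_pos":[-0.0257,-0.0095,0.002],"turn":[0,0,0],"gripper":1},
    {"delta_pos":[0,0,0],"turn":[0,0,0],"gripper":1}
  ]
}}

```text
t: 1.53
tcp_pos: [0.518, 0.1665, 0.3736]
tool_rot: [-0.728, -3.056, 0.003]
ft_force: [0.9, -0.2, 0.1]
width: 0.0853
```

```bash
cat > box.py <<'E'
from an import *
f,Q=an(sys.argv[1])
Z=Q[...,2]; near=np.hypot(Q[...,0]-.555,Q[...,1]-.15)
for lo,hi,r in [(.034,.046,.07),(.060,.0705,.04),(.070,.0785,.04),(.0785,.09,.04)]:
    p=Q[(Z>lo)&(Z<hi)&(near<r)]
    if len(p)>10: print(lo,len(p),p.mean(0).round(4),np.median(p[:,2]).round(4),cv2.minAreaRect((p[:,:2]*1000).astype(np.float32)),cv2.minEnclosingCircle((p[:,:2]*1000).astype(np.float32)))
E
python3 box.py box1
```

```text
1.5333 [0.518  0.1665 0.3736] [ 2.430e-01  1.170e-01  1.394e+00 -1.000e-03  1.632e+00 -8.600e-01] [ 0.89 -0.25  0.07] 0.08527586748538298
0.034 3471 [0.5439 0.1563 0.0394] 0.0395 ((551.323486328125, 152.87646484375), (90.0804443359375, 74.3908462524414), 13.503377914428711) ((550.792724609375, 153.3029022216797), 55.56367874145508)
0.06 86 [0.5368 0.1597 0.0668] 0.0669 ((541.70556640625, 158.84390258789062), (42.98024368286133, 21.053857803344727), 58.74885940551758) ((550.705078125, 153.38262939453125), 21.490222930908203)
0.07 821 [0.5489 0.1544 0.0751] 0.0753 ((551.2369384765625, 153.30807495117188), (42.59504318237305, 42.03162384033203), 3.98195743560791) ((551.7244262695312, 152.92800903320312), 22.230737686157227)
0.0785 469 [0.5503 0.1535 0.0815] 0.0817 ((551.1910400390625, 153.15182495117188), (24.385303497314453, 25.05890655517578), 31.476896286010742) ((551.1758422851562, 152.9293670654297), 12.869583129882812)
```

View pics/w_box1.png

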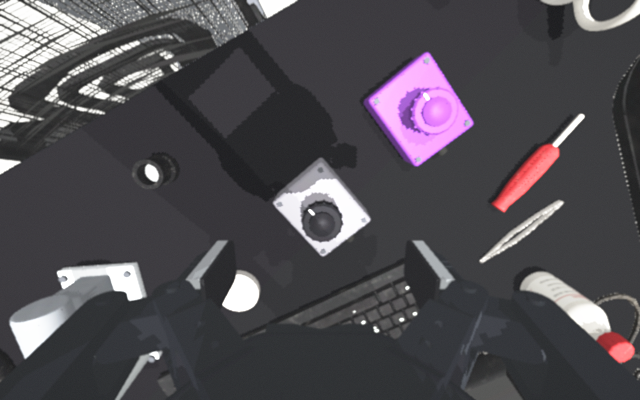

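The wrist view shows the grey box with its black mushroom at about (322,222); its white mark is at (310,213). The dome is at (0.551, 0.153) and its height and sizes match the given ones. The purple look-alike is at (430,110). Next I shut the gripper and go above the dome.

Run:
```python
from h import *
plan([.551,.153,.267],down(-.46))
```

```text
total tool delta [-0.0373  0.0021  0.1068] turn [-0.0011 -0.001  -0.007 ] rows 4 per row(no rot) [-0.0093  0.0005  0.0267] [-0.0003 -0.0002 -0.0017]
```

Emit:
{"method": "jog_arm", "body": {
  "motion": [
    {"delta_pos":[-0.012,0.0007,0.002],"turn":[0,0,0],"gripper":-1},
    {"delta_pos":[-0.012,0.0007,0.01],"turn":[0,0,0],"gripper":-1},
    {"delta_pos":[-0.0133,0.0007,0.015],"turn":[0,0,0],"gripper":-1},
    {"delta_pos":[0,0,0.02],"turn":[0,0,0],"gripper":-1},
    {"delta_pos":[0,0,0.02],"turn":[0,0,0],"gripper":-1},
    {"delta_pos":[0,0,0.02],"turn":[0,0,0],"gripper":-1},
    {"delta_pos":[0,0,0.02],"turn":[0,0,0],"gripper":-1},
    {"delta_pos":[0,0,0],"turn":[0,0,0],"gripper":-1}
  ]
}}

```text
t: 2.25
tcp_pos: [0.5487, 0.1553, 0.263]
tool_rot: [-0.719, -3.051, 0.005]
ft_force: [-0.9, 0.1, -1.5]
width: -0.0003
```

Emit:
{"method": "jog_arm", "body": {
  "motion": [
    {"delta_pos":[-0.003,-0.001,0],"turn":[0,0,0],"gripper":-1},
    {"delta_pos":[0,0,0.003],"turn":[0,0,0],"gripper":-1},
    {"delta_pos":[0,0,0.003],"turn":[0,0,0],"gripper":-1},
    {"delta_pos":[0,0,0.003],"turn":[0,0,0],"gripper":-1},
    {"delta_pos":[0,0,0.003],"turn":[0,0,0],"gripper":-1},
    {"delta_pos":[0,0,0],"turn":[0,0,0],"gripper":-1}
  ]
}}

```text
t: 2.75
tcp_pos: [0.5526, 0.1527, 0.2561]
tool_rot: [0.722, 3.056, 0.001]
ft_force: [0.9, 0.9, 2.0]
width: 0.0004
```

Emit:
{"method": "jog_arm", "body": {
  "motion": [
    {"delta_pos":[0,0,0.002],"turn":[0,0,0],"gripper":-1},
    {"delta_pos":[0,0,0.002],"turn":[0,0,0],"gripper":-1},
    {"delta_pos":[0,0,0.002],"turn":[0,0,0],"gripper":-1},
    {"delta_pos":[0,0,0],"turn":[0,0,0],"gripper":-1}
  ]
}}

```text
t: 3.08
tcp_pos: [0.5526, 0.1527, 0.25]
tool_rot: [0.722, 3.056, 0.001]
ft_force: [0.4, 0.9, 3.7]
width: 0.0004
```

Emit:
{"method": "jog_arm", "body": {
  "motion": [
    {"delta_pos":[0,0,0.0015],"turn":[0,0,0],"gripper":-1},
    {"delta_pos":[0,0,0.0015],"turn":[0,0,0],"gripper":-1},
    {"delta_pos":[0,0,0],"turn":[0,0,0],"gripper":-1}
  ]
}}

```text
t: 3.33
tcp_pos: [0.5527, 0.1527, 0.2496]
tool_rot: [0.721, 3.055, 0.002]
ft_force: [-7.1, -0.7, 18.2]
width: -0.0001
```

At 18 N the tool stopped at TCP z = 0.2496, which matches the pressed height. I'll back off, open and look.

Emit:
{"method": "jog_arm", "body": {
  "motion": [
    {"delta_pos":[0,0,-0.005],"turn":[0,0,0],"gripper":-1},
    {"delta_pos":[0.005,0,-0.03],"turn":[0,0,0],"gripper":1},
    {"delta_pos":[0.01,0,-0.035],"turn":[0,0,0],"gripper":1},
    {"delta_pos":[0.01,0,-0.035],"turn":[0,0,0],"gripper":1},
    {"delta_pos":[0,0,0],"turn":[0,0,0],"gripper":1},
    {"delta_pos":[0,0,0],"turn":[0,0,0],"gripper":1}
  ]
}}

```text
t: 3.83
tcp_pos: [0.5299, 0.1641, 0.3538]
tool_rot: [0.72, 3.054, 0.003]
ft_force: [0.4, -0.5, -1.1]
width: 0.0606
```

```bash
python3 box.py box2
python3 - <<'E'
from h import *
plan([.551,.153,.216],down(-.464))
E
```

```text
3.8333 [0.5299 0.1641 0.3538] [ 0.234  0.155  1.392  0.     1.59  -0.874] [ 0.43 -0.46 -1.1 ] 0.06056690609457952
0.034 4079 [0.5451 0.1558 0.0394] 0.0395 ((551.305419921875, 153.046875), (89.87179565429688, 74.00216674804688), 13.557360649108887) ((550.7708740234375, 152.80178833007812), 55.699337005615234)
0.06 942 [0.5485 0.1546 0.0679] 0.0683 ((551.5240478515625, 153.04917907714844), (42.57716369628906, 43.31572341918945), 60.549129486083984) ((551.6205444335938, 152.835205078125), 22.20341682434082)
0.07 563 [0.5504 0.1535 0.0742] 0.0744 ((553.751220703125, 152.50546264648438), (32.88190460205078, 29.312541961669922), 45.01019287109375) ((550.7017822265625, 154.41336059570312), 18.22757911682129)
total tool delta [-0.0237 -0.0003  0.1355] turn [0.0002 0.0002 0.0005] rows 5 per row(no rot) [-0.0047 -0.0001  0.0271] [0.     0.     0.0001]
```

View pics/w_box2.png

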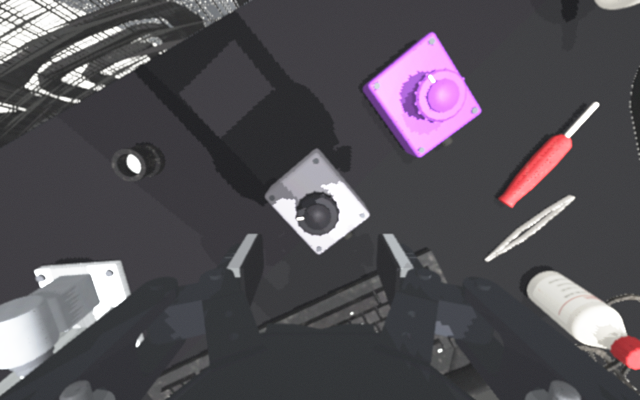

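The ring top fell 7.0 mm (0.0753 to 0.0683), and the mark turned counter-clockwise to (300,217), so the mushroom is fully pressed. Now I go down round the ring.

Emit:
{"method": "jog_arm", "body": {
  "motion": [
    {"delta_pos":[-0.012,0,0.005],"turn":[0,0,0],"gripper":1},
    {"delta_pos":[-0.0117,0,0.02],"turn":[0,0,0],"gripper":1},
    {"delta_pos":[0,0,0.03],"turn":[0,0,0],"gripper":1},
    {"delta_pos":[0,0,0.03],"turn":[0,0,0],"gripper":1},
    {"delta_pos":[0,0,0.03],"turn":[0,0,0],"gripper":1},
    {"delta_pos":[0,0,0.015],"turn":[0,0,0],"gripper":1},
    {"delta_pos":[0,0,0],"turn":[0,0,0],"gripper":1},
    {"delta_pos":[0,0,0],"turn":[0,0,0],"gripper":1}
  ]
}}

```text
t: 4.55
tcp_pos: [0.5508, 0.1529, 0.2195]
tool_rot: [-0.721, -3.053, 0.003]
ft_force: [-0.8, 1.0, 0.8]
width: 0.0852
```

Emit:
{"method": "jog_arm", "body": {
  "motion": [
    {"delta_pos":[0,0,0.003],"turn":[0,0,0],"gripper":-0.1},
    {"delta_pos":[0,0,0],"turn":[0,0,0],"gripper":-0.3},
    {"delta_pos":[0,0,0],"turn":[0,0,0],"gripper":-0.5},
    {"delta_pos":[0,0,0],"turn":[0,0,0],"gripper":-0.5},
    {"delta_pos":[0,0,0],"turn":[0,0,0],"gripper":-0.5},
    {"delta_pos":[0,0,0],"turn":[0,0,0],"gripper":-0.5}
  ]
}}

```text
t: 5.05
tcp_pos: [0.5513, 0.1521, 0.2205]
tool_rot: [0.723, 3.057, -0.005]
ft_force: [-6.2, -7.9, 8.7]
width: 0.0397
```

Emit:
{"method": "jog_arm", "body": {
  "motion": [
    {"delta_pos":[0,0,-0.001],"turn":[0,0,0.05],"gripper":-0.5},
    {"delta_pos":[0,0,-0.0007],"turn":[0,0,0.1],"gripper":-0.5},
    {"delta_pos":[0,0,-0.0007],"turn":[0,0,0.1],"gripper":-0.5},
    {"delta_pos":[0,0,-0.0007],"turn":[0,0,0.1],"gripper":-0.5},
    {"delta_pos":[0,0,-0.0007],"turn":[0,0,0.1],"gripper":-0.5},
    {"delta_pos":[0,0,-0.0004],"turn":[0,0,0.05],"gripper":-0.5},
    {"delta_pos":[0,0,0],"turn":[0,0,0],"gripper":-0.5}
  ]
}}

```text
t: 5.63
tcp_pos: [0.5511, 0.1519, 0.2239]
tool_rot: [1.461, 2.781, -0.006]
ft_force: [-5.9, -9.7, 6.7]
width: 0.0401
```

Run:
```python
from an import *
f,Q=an('ring1'); print(f['state']['wrist_torque'])
```

```text
5.6333 [0.5511 0.1519 0.2239] [ 0.205  0.315  1.474 -0.003  1.355 -0.398] [-5.85 -9.66  6.66] 0.04008446340713499
[-1.55009937  1.03051455  0.05055047]
```

View pics/w_ring1.png

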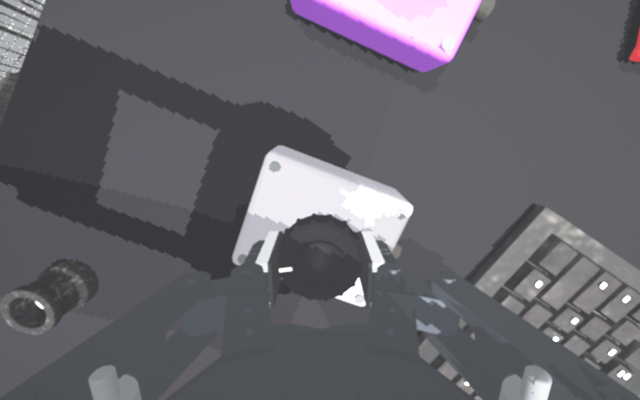

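The ring is between the pads and its mark at (287,270) stays fixed relative to the gripper, so the ring is turning with it. I'll continue.

Emit:
{"method": "jog_arm", "body": {
  "motion": [
    {"delta_pos":[0,0,-0.0007],"turn":[0,0,0.1],"gripper":-0.5},
    {"delta_pos":[0,0,-0.0007],"turn":[0,0,0.1],"gripper":-0.5},
    {"delta_pos":[0,0,-0.0007],"turn":[0,0,0.1],"gripper":-0.5},
    {"delta_pos":[0,0,-0.0007],"turn":[0,0,0.1],"gripper":-0.5},
    {"delta_pos":[0,0,-0.0007],"turn":[0,0,0.1],"gripper":-0.5},
    {"delta_pos":[0,0,-0.0003],"turn":[0,0,0.06],"gripper":-0.5},
    {"delta_pos":[0,0,0],"turn":[0,0,0.0],"gripper":-0.5}
  ]
}}

```text
t: 6.27
tcp_pos: [0.5509, 0.1519, 0.2276]
tool_rot: [2.172, 2.269, -0.007]
ft_force: [-6.5, -9.5, 6.2]
width: 0.0399
```

Run:
```python
from an import *
f,Q=an('ring2'); print(f['state']['wrist_torque'])
```

```text
6.2667 [0.5509 0.1519 0.2276] [ 0.205  0.31   1.472 -0.003  1.363  0.162] [-6.53 -9.46  6.24] 0.039932719852994875
[-1.54826318  1.38290894  0.49114146]
```

View pics/w_ring2.png

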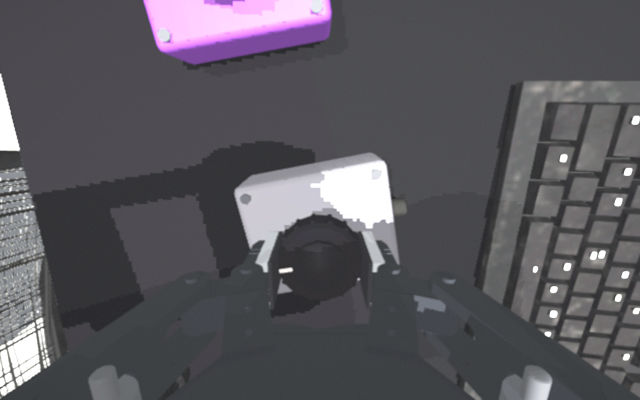

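The vertical torque jumped to 0.49 N m, so the ring is at its end stop, and the tool rose 7.1 mm. I'll release, lift and check.

Emit:
{"method": "jog_arm", "body": {
  "motion": [
    {"delta_pos":[0,0,0],"turn":[0,0,0],"gripper":0.3},
    {"delta_pos":[0,0,0],"turn":[0,0,0],"gripper":1},
    {"delta_pos":[0,0,0],"turn":[0,0,0],"gripper":1},
    {"delta_pos":[0,0,-0.02],"turn":[0,0,0],"gripper":1},
    {"delta_pos":[0,0,-0.03],"turn":[0,0,0],"gripper":1},
    {"delta_pos":[0.01,0,-0.04],"turn":[0,0,0],"gripper":1},
    {"delta_pos":[0.01,0,-0.04],"turn":[0,0,0],"gripper":1},
    {"delta_pos":[0,0,0],"turn":[0,0,0],"gripper":1}
  ]
}}

```text
t: 6.98
tcp_pos: [0.5507, 0.1748, 0.3671]
tool_rot: [2.161, 2.269, 0.022]
ft_force: [0.7, 0.4, 0.9]
width: 0.0858
```

```bash
python3 box.py box3
```

```text
6.9833 [0.5507 0.1748 0.3671] [2.430e-01 2.100e-01 1.304e+00 1.000e-03 1.612e+00 1.950e-01] [0.66 0.37 0.95] 0.0858036205545674
0.034 3711 [0.551  0.1605 0.0393] 0.0395 ((551.30419921875, 153.40029907226562), (90.04857635498047, 74.1412582397461), 13.547640800476074) ((551.2141723632812, 153.6790771484375), 55.94794464111328)
0.06 86 [0.5508 0.1694 0.0665] 0.0668 ((548.6748046875, 164.2496795654297), (42.832298278808594, 21.01532554626465), 13.352149963378906) ((550.9121704101562, 154.823486328125), 21.431896209716797)
0.07 890 [0.5513 0.1559 0.0752] 0.0754 ((551.3963012695312, 153.5306854248047), (42.48278045654297, 42.530704498291016), 23.993722915649414) ((551.2994384765625, 153.46620178222656), 22.00836753845215)
0.0785 513 [0.5513 0.1544 0.0814] 0.0815 ((551.4208984375, 153.57205200195312), (24.122495651245117, 25.293912887573242), 3.1569974422454834) ((551.2363891601562, 153.5433807373047), 12.84395694732666)
```

View pics/w_box3.png

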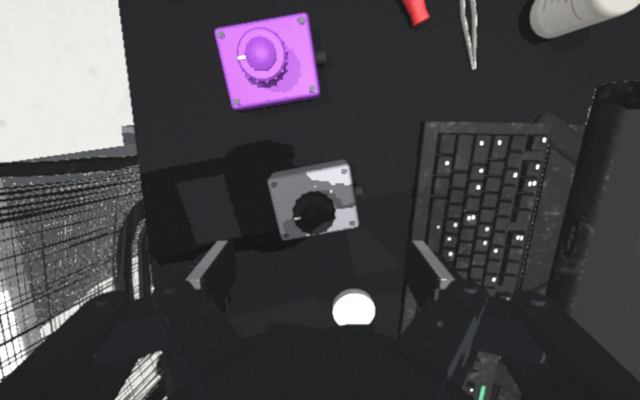

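Mushroom is up again: the ring top is back at 0.0754 and the mark is back in place beside the box. Next is the fixture.

Run:
```python
from h import *
import pickle
for t in ['box1','box2','box3']:
    f=pickle.load(open(f'w_{t}.pkl','rb')); Q=cloud(f); g=f['pixels'].astype(int).sum(-1)
    r=np.hypot(Q[...,0]-.5513,Q[...,1]-.1532); m=(Q[...,2]>.066)&(r>.013)&(r<.0195)&(g>450)
    p=Q[m]; print(t,m.sum(), np.degrees(np.arctan2(*(p.mean(0)[[1,0]]-[.1532,.5513]))) if len(p) else '')
fx=np.array([np.cos(-.38),np.sin(-.38),0]); h=np.array([.584,-.182,0])+.024*fx; print(h)
t=h+.015*fx; t[2]=.36; print(t)
plan(t,down(-.38+np.pi),step=.025)
```

```text
box1 27 -166.28859032085708
box2 25 -107.26294184881547
box3 7 -166.34773638295155
[ 0.60628795 -0.19090209  0.        ]
[ 0.62021792 -0.1964659   0.36      ]
total tool delta [-0.3736  0.0515  0.0025] turn [ 0.0045 -0.0128  1.9992] rows 20 per row(no rot) [-0.0187  0.0026  0.0001] [ 0.0002 -0.0006  0.1   ]
```

Emit:
{"method": "jog_arm", "body": {
  "motion": [
    {"delta_pos":[-0.03,0.0042,0],"turn":[0,0,0],"gripper":1},
    {"delta_pos":[-0.03,0.0042,0],"turn":[0,0,0],"gripper":1},
    {"delta_pos":[-0.03,0.0042,0],"turn":[0,0,0],"gripper":1},
    {"delta_pos":[-0.03,0.0042,0],"turn":[0,0,0],"gripper":1},
    {"delta_pos":[-0.03,0.0042,0],"turn":[0,0,0],"gripper":1},
    {"delta_pos":[-0.03,0.0042,0],"turn":[0,0,0],"gripper":1},
    {"delta_pos":[-0.03,0.0042,0],"turn":[0,0,0],"gripper":1},
    {"delta_pos":[-0.03,0.0042,0],"turn":[0,0,0],"gripper":1}
  ]
}}

```text
t: 7.7
tcp_pos: [0.5952, -0.0664, 0.3558]
tool_rot: [-2.168, -2.273, 0.0]
ft_force: [0.4, -0.1, 0.6]
width: 0.0854
```

Emit:
{"method": "jog_arm", "body": {
  "motion": [
    {"delta_pos":[-0.03,0.0042,0],"turn":[0,0,0],"gripper":1},
    {"delta_pos":[-0.03,0.0042,0],"turn":[0,0,0],"gripper":1},
    {"delta_pos":[-0.03,0.0042,0],"turn":[0,0,0],"gripper":1},
    {"delta_pos":[-0.03,0.0042,0],"turn":[0,0,0],"gripper":1},
    {"delta_pos":[-0.013,0.002,0],"turn":[0,0,0],"gripper":1},
    {"delta_pos":[0,0,0],"turn":[0,0,0.1],"gripper":1},
    {"delta_pos":[0,0,0],"turn":[0,0,0.1],"gripper":1},
    {"delta_pos":[0,0,0],"turn":[0,0,0.1],"gripper":1}
  ]
}}

```text
t: 8.37
tcp_pos: [0.6202, -0.197, 0.3556]
tool_rot: [-2.488, -1.916, 0.0]
ft_force: [0.6, 0.6, 0.1]
width: 0.0852
```

Emit:
{"method": "jog_arm", "body": {
  "motion": [
    {"delta_pos":[0,0,0],"turn":[0,0,0.12],"gripper":1},
    {"delta_pos":[0,0,0],"turn":[0,0,0.12],"gripper":1},
    {"delta_pos":[0,0,0],"turn":[0,0,0.12],"gripper":1},
    {"delta_pos":[0,0,0],"turn":[0,0,0.12],"gripper":1},
    {"delta_pos":[0,0,0],"turn":[0,0,0.12],"gripper":1},
    {"delta_pos":[0,0,0],"turn":[0,0,0.12],"gripper":1},
    {"delta_pos":[0,0,0],"turn":[0,0,0.12],"gripper":1},
    {"delta_pos":[0,0,0],"turn":[0,0,0.12],"gripper":1}
  ]
}}

```text
t: 9.03
tcp_pos: [0.6203, -0.1964, 0.3559]
tool_rot: [-3.092, -0.551, 0.001]
ft_force: [-0.4, 0.8, 0.3]
width: 0.0856
```

Emit:
{"method": "jog_arm", "body": {
  "motion": [
    {"delta_pos":[0,0,0],"turn":[0,0,0.12],"gripper":1},
    {"delta_pos":[0,0,0],"turn":[0,0,0.12],"gripper":1},
    {"delta_pos":[0,0,0],"turn":[0,0,0.12],"gripper":1},
    {"delta_pos":[0,0,0],"turn":[0,0,0.12],"gripper":1},
    {"delta_pos":[0,0,0],"turn":[0,0,0.12],"gripper":1},
    {"delta_pos":[0,0,0],"turn":[0,0,0.12],"gripper":1},
    {"delta_pos":[0,0,0],"turn":[0,0,0],"gripper":1}
  ]
}}

```text
t: 9.62
tcp_pos: [0.6203, -0.1964, 0.3559]
tool_rot: [-3.089, 0.571, 0.001]
ft_force: [0.2, 0.8, -1.4]
width: 0.0852
```

```bash
cat > fix.py <<'E'
from an import *
f,Q=an(sys.argv[1])
Z=Q[...,2]; near=np.hypot(Q[...,0]-.584,Q[...,1]+.182)<.13
for lo,hi in [(.006,.018),(.091,.099),(.1105,.117)]:
    p=Q[(Z>lo)&(Z<hi)&near]
    if len(p)>10: print(lo,len(p),p.mean(0).round(4),np.median(p[:,2]).round(4),cv2.minAreaRect((p[:,:2]*1000).astype(np.float32)))
E
python3 fix.py fix1
```

```text
9.6167 [ 0.6203 -0.1964  0.3559] [-0.363  0.428  1.06   0.     1.655  1.573] [ 0.18  0.81 -1.45] 0.08516825993809624
0.006 4808 [ 0.6156 -0.1749  0.0119] 0.0117 ((596.1130981445312, -178.3028564453125), (234.9418182373047, 150.64773559570312), 2.7031090259552)
0.091 2670 [ 0.5855 -0.1874  0.0954] 0.0954 ((566.2952880859375, -179.78567504882812), (79.3508071899414, 137.9410858154297), 67.85630798339844)
0.1105 883 [ 0.5804 -0.1857  0.1123] 0.1123 ((579.9910888671875, -185.5520782470703), (79.76363372802734, 8.838907241821289), 67.73267364501953)
```

View pics/w_fix1.png

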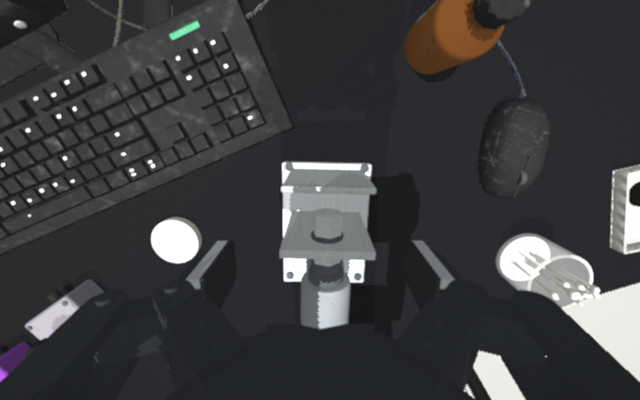

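The rear view shows the bracket at about (327,232) with the bolt head behind it at (327,225), and the guard at (327,180). The bracket measures 79.8 x 8.8 mm with its top at 0.1123, giving an origin of (0.580, -0.1856) and yaw -0.389. Next I fit the head's turn.

```bash
cat > hexfit.py <<'E'
from h import *
import pickle
from scipy.optimize import least_squares
def hexfit(f,O=(.580,-.1856),yaw=-.389,zoff=-.0005):
    Q=cloud(f); c,s=np.cos(yaw),np.sin(yaw)
    d=Q-np.array([O[0],O[1],zoff]); X=c*d[...,0]+s*d[...,1]; Y=-s*d[...,0]+c*d[...,1]; Zf=d[...,2]
    m=(X>.010)&(X<.0265)&(abs(Y)<.02)&(Zf>.083)&(Zf<.102)
    x,y,z=X[m],Y[m],Zf[m]
    def sd(p):
        yy=y-p[0]; zz=z-.085-p[1]
        a=p[2]+np.arange(6)*np.pi/3
        return (yy[:,None]*np.cos(a)+zz[:,None]*np.sin(a)).max(1)-.012
    best=None
    for a0 in np.arange(-.5,.55,.1):
        r=least_squares(sd,[0,0,a0],loss='soft_l1',f_scale=.0007)
        if best is None or r.cost<best.cost: best=r
    print('hex n',m.sum(),'y,z off',best.x[:2].round(4),'turn',round(best.x[2],3),'rms',np.sqrt(np.mean(best.fun**2)).round(5))
    return X,Y,Zf,m
if __name__=='__main__':
    f=pickle.load(open(sys.argv[1],'rb')); X,Y,Zf,m=hexfit(f)
    v,u=np.where(m); print(u.min(),u.max(),v.min(),v.max())
    for lo,hi in [(.009,.014),(.014,.02),(.02,.026)]:
        k=m&(X>lo)&(X<hi)
        bins=np.arange(-.016,.017,.002); print(lo,[(round(b*1000),round(np.median(Zf[k&(Y>=b)&(Y<b+.002)])*1000,1)) for b in bins if (k&(Y>=b)&(Y<b+.002)).sum()>1])
    im=f['pixels'][140:300,260:400]; cv2.imwrite('pics/crop_'+sys.argv[2]+'.png',cv2.resize(im,None,fx=3.7,fy=3.7,interpolation=cv2.INTER_CUBIC)[...,::-1])
E
python3 hexfit.py w_fix1.pkl fix1
```

```text
hex n 506 y,z off [0.0001 0.0001] turn -0.862 rms 0.00052
313 341 215 236
0.009 [(-14, np.float64(89.2)), (-12, np.float64(92.0)), (-10, np.float64(93.1)), (-8, np.float64(94.8)), (-6, np.float64(96.6)), (-4, np.float64(98.4)), (-2, np.float64(98.3)), (0, np.float64(97.6)), (2, np.float64(97.1)), (4, np.float64(96.2)), (6, np.float64(95.4)), (8, np.float64(94.6)), (10, np.float64(92.4)), (12, np.float64(83.4))]
0.014 [(-14, np.float64(90.0)), (-12, np.float64(91.4)), (-10, np.float64(92.7)), (-8, np.float64(94.6)), (-6, np.float64(96.5)), (-4, np.float64(98.0)), (-2, np.float64(97.8)), (0, np.float64(97.5)), (2, np.float64(97.0)), (4, np.float64(95.9)), (6, np.float64(95.6)), (8, np.float64(94.7)), (10, np.float64(92.5)), (12, np.float64(83.7))]
0.02 [(-14, np.float64(90.5)), (-12, np.float64(91.6)), (-10, np.float64(93.2)), (-8, np.float64(94.4)), (-6, np.float64(96.4)), (-4, np.float64(98.2)), (-2, np.float64(97.7)), (0, np.float64(97.6)), (2, np.float64(96.8)), (4, np.float64(95.9)), (6, np.float64(95.1)), (8, np.float64(94.5)), (10, np.float64(91.1)), (12, np.float64(84.0))]
```

View pics/crop_fix1.png

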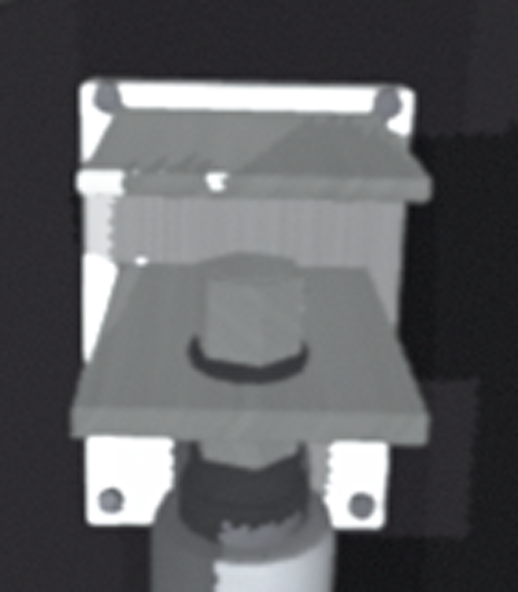

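Hexagon fit: turn ≡ -0.862 + π/3 = 0.185 rad, which is in the stated range; the axis offset is 0.1 mm. Now I plan the tilted approach.

```bash
cat >> h.py <<'E'
O=np.array([.580,-.1856,0]); YAW=-.389
FX=np.array([np.cos(YAW),np.sin(YAW),0]); FY=np.array([-np.sin(YAW),np.cos(YAW),0]); FZ=np.array([0,0,1.])
HEAD=O+.024*FX+.085*FZ
def gpose(th,dist):
    M=np.stack([FX,-FY,-FZ],1); M=R.from_rotvec(th*FX).as_matrix()@M
    return HEAD-dist*M[:,2],M
E
python3 - <<'E'
from h import *
p,M=gpose(.19,.252); print(p); plan(p,M)
print(gpose(.19,.152)[0], gpose(0,.152)[0])
E
```

```text
[ 0.58415686 -0.23873907  0.33246507]
total tool delta [-0.0189  0.0522  0.0236] turn [0.1897 0.0036 0.0294] rows 3 per row(no rot) [-0.0063  0.0174  0.0079] [0.0632 0.0012 0.0098]
[ 0.59131959 -0.22126417  0.23426464] [ 0.60220693 -0.19470232  0.237     ]
```

Emit:
{"method": "jog_arm", "body": {
  "motion": [
    {"delta_pos":[-0.0063,0.0174,0.0079],"turn":[0,0,0],"gripper":1},
    {"delta_pos":[-0.0063,0.0174,0.0079],"turn":[0,0,0],"gripper":1},
    {"delta_pos":[-0.0063,0.0174,0.0079],"turn":[0,0,0],"gripper":1},
    {"delta_pos":[0,0,0],"turn":[0.095,0.002,0.015],"gripper":1},
    {"delta_pos":[0,0,0],"turn":[0.095,0.002,0.015],"gripper":1},
    {"delta_pos":[0,0,0],"turn":[0,0,0],"gripper":1},
    {"delta_pos":[0,0,0],"turn":[0,0,0],"gripper":1}
  ]
}}

```text
t: 10.25
tcp_pos: [0.5839, -0.2393, 0.3327]
tool_rot: [-2.901, 0.573, -0.056]
ft_force: [-0.9, -0.1, -1.0]
width: 0.0855
```

```bash
cat > chk.py <<'E'
from an import *
from hexfit import hexfit
f,Q=an(sys.argv[1])
try: hexfit(f)
except Exception as e: print(e)
th,d=float(sys.argv[2]),float(sys.argv[3])
p,M=gpose(th,d); plan(p,M)
E
python3 chk.py pre .19 .152
```

```text
10.25 [ 0.5839 -0.2393  0.3327] [-0.479  0.383  1.167  0.187  1.606  1.487] [-0.93 -0.1  -0.98] 0.08553984080641897
hex n 590 y,z off [0.     0.0001] turn 0.188 rms 0.0005
total tool delta [-1.000e-04 -5.000e-04  1.004e-01] turn [ 0.0028 -0.0016 -0.0007] rows 4 per row(no rot) [-0.     -0.0001  0.0251] [ 0.0007 -0.0004 -0.0002]
```

View pics/w_pre.png

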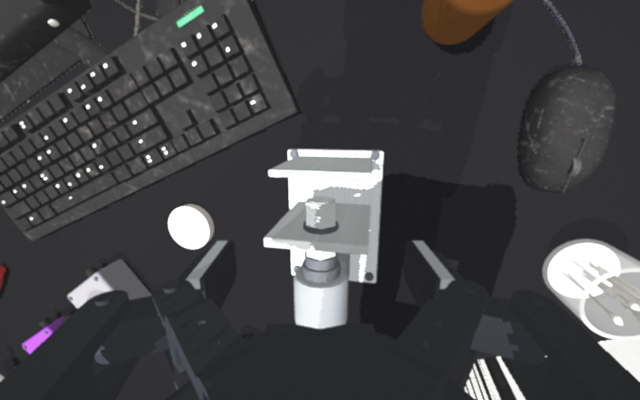

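The view shows the head at (320,212) between the open pads. The second fit gives a turn of 0.188. Going down.

Emit:
{"method": "jog_arm", "body": {
  "motion": [
    {"delta_pos":[0,-0.0005,0.02],"turn":[0,0,0],"gripper":1},
    {"delta_pos":[0,0,0.02],"turn":[0,0,0],"gripper":1},
    {"delta_pos":[0,0,0.02],"turn":[0,0,0],"gripper":1},
    {"delta_pos":[0,0,0.015],"turn":[0,0,0],"gripper":1},
    {"delta_pos":[0,0,0.015],"turn":[0,0,0],"gripper":1},
    {"delta_pos":[0,0,0.01],"turn":[0,0,0],"gripper":1},
    {"delta_pos":[0,0,0],"turn":[0,0,0],"gripper":1},
    {"delta_pos":[0,0,0],"turn":[0,0,0],"gripper":1}
  ]
}}

```text
t: 10.97
tcp_pos: [0.5917, -0.2209, 0.2348]
tool_rot: [-2.899, 0.574, -0.056]
ft_force: [0.4, 0.0, 0.7]
width: 0.0855
```

```bash
python3 chk.py dn .19 .152
```

```text
10.9667 [ 0.5917 -0.2209  0.2348] [-0.448  0.46   1.268  0.191  1.426  1.485] [0.38 0.01 0.68] 0.08550745166855186
hex n 1647 y,z off [0.     0.0001] turn 0.189 rms 0.00045
total tool delta [-0.0004  0.0006  0.0014] turn [ 0.0007 -0.0028 -0.0019] rows 1 per row(no rot) [-0.0004  0.0006  0.0014] [ 0.0007 -0.0028 -0.0019]
```

View pics/w_dn.png

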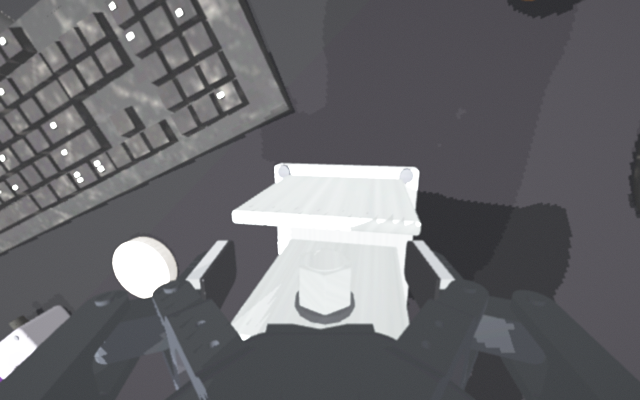

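The pads stand either side of the head in the gap, at (215,270) and (430,265), touching nothing. Closing.

Emit:
{"method": "jog_arm", "body": {
  "motion": [
    {"delta_pos":[0,0.0005,0.001],"turn":[0,0,0],"gripper":-1},
    {"delta_pos":[0,0,0],"turn":[0,0,0],"gripper":-1},
    {"delta_pos":[0,0,0],"turn":[0,0,0],"gripper":-1},
    {"delta_pos":[0,0,0],"turn":[0,0,0],"gripper":-1},
    {"delta_pos":[0,0,0],"turn":[0,0,0],"gripper":-1},
    {"delta_pos":[0,0,0],"turn":[0,0,0],"gripper":-1},
    {"delta_pos":[0,0,0],"turn":[0,0,0],"gripper":-1},
    {"delta_pos":[0,0,0],"turn":[0,0,0],"gripper":-1}
  ]
}}

```text
t: 11.68
tcp_pos: [0.591, -0.2226, 0.2342]
tool_rot: [-2.9, 0.578, -0.057]
ft_force: [-2.4, -5.0, 0.8]
width: 0.023
```

```bash
python3 chk.py grip 0.0 .152
python3 - <<'E'
from h import *
s=readout.observe(); print(s['wrist_torque'],s['ft_force'])
E
```

```text
11.6833 [ 0.591  -0.2226  0.2342] [-0.45   0.46   1.269  0.19   1.424  1.485] [-2.38 -5.    0.85] 0.023034642381851565
hex n 1821 y,z off [-0.0002  0.0002] turn 0.166 rms 0.00229
total tool delta [-0.0004 -0.03    0.0028] turn [-0.1879 -0.0021 -0.0044] rows 2 per row(no rot) [-0.0002 -0.015   0.0014] [-0.0939 -0.001  -0.0022]
[-0.8158394   0.41065773 -0.01963512] [-2.66753905 -4.89394347  0.54283202]
```

View pics/w_grip.png

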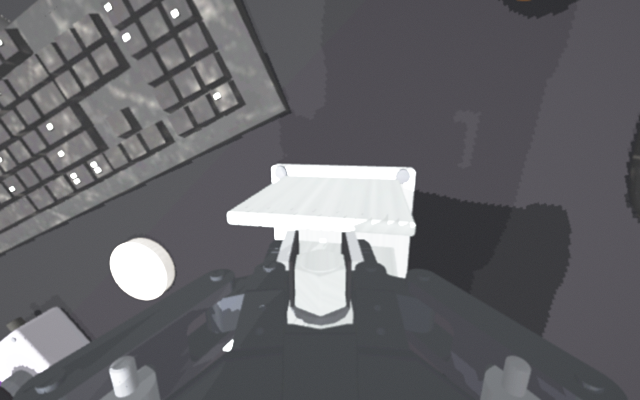

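The grip closed at 23.0 mm on the flats and the pads lie along the head's sides at (287,270) and (352,270). Now I swing about the bolt axis.

Emit:
{"method": "jog_arm", "body": {
  "motion": [
    {"delta_pos":[0,-0.0035,0],"turn":[-0.024,0,0],"gripper":-1},
    {"delta_pos":[0,-0.0035,0],"turn":[-0.024,0,0],"gripper":-1},
    {"delta_pos":[0,-0.0035,0],"turn":[-0.024,0,0],"gripper":-1},
    {"delta_pos":[0,-0.0035,0],"turn":[-0.024,0,0],"gripper":-1},
    {"delta_pos":[0,-0.0035,0],"turn":[-0.024,0,0],"gripper":-1},
    {"delta_pos":[0,-0.0035,0],"turn":[-0.024,0,0],"gripper":-1},
    {"delta_pos":[0,-0.0035,0],"turn":[-0.023,0,0],"gripper":-1},
    {"delta_pos":[0,-0.0035,0],"turn":[-0.023,0,0],"gripper":-1}
  ]
}}

```text
t: 12.4
tcp_pos: [0.6021, -0.1959, 0.2369]
tool_rot: [3.077, -0.612, 0.002]
ft_force: [-0.5, -5.7, -0.4]
width: 0.0231
```

Emit:
{"method": "jog_arm", "body": {
  "motion": [
    {"delta_pos":[0,0,0],"turn":[0,0,0],"gripper":-1},
    {"delta_pos":[0,0,0],"turn":[0,0,0],"gripper":-1}
  ]
}}

```text
t: 12.57
tcp_pos: [0.6021, -0.1959, 0.2369]
tool_rot: [3.078, -0.612, 0.002]
ft_force: [-1.7, -6.1, 1.0]
width: 0.0225
```

```bash
sed -i 's/abs(Y)<.02)/abs(Y)<YM)/; s/^def hexfit/YM=.02\ndef hexfit/' hexfit.py
cat > chk2.py <<'E'
from an import *
import hexfit as H
f,Q=an(sys.argv[1]); print(f['state']['ft_force'],f['state']['wrist_torque'])
for ym in (.008,.0095,.0105):
    H.YM=ym; H.hexfit(f)
c=f['pixels'][200:340,240:410]; cv2.imwrite('pics/c_'+sys.argv[1]+'.png',cv2.resize(c,None,fx=4,fy=4,interpolation=cv2.INTER_CUBIC)[...,::-1])
p,M=gpose(0,.152); plan(p,M)
E
python3 chk2.py turned
```

```text
12.5667 [ 0.6021 -0.1959  0.2369] [-0.372  0.461  1.259 -0.003  1.42   1.591] [-1.65 -6.15  0.98] 0.022530994484350832
[-1.65465955 -6.14513294  0.98446129] [-0.83138494  0.18474091 -0.09010829]
hex n 1139 y,z off [0.     0.0001] turn 0.003 rms 0.00045
hex n 1338 y,z off [0.     0.0001] turn 0.002 rms 0.00046
hex n 1472 y,z off [0.     0.0001] turn 0.01 rms 0.00045
total tool delta [-0.0004 -0.0012 -0.0002] turn [ 0.003  -0.0018 -0.0035] rows 1 per row(no rot) [-0.0004 -0.0012 -0.0002] [ 0.003  -0.0018 -0.0035]
```

View pics/c_turned.png

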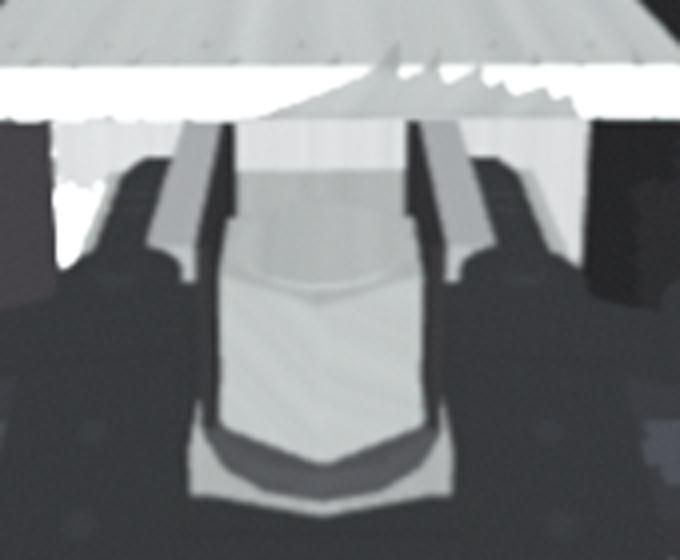

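The crop shows the head's top corner centred at (322,465) between the upright pads. The fit gives a turn of 0.002 to 0.010. I'll hold for about 1.3 s and recheck, along with the rest of the bench.

Emit:
{"method": "jog_arm", "body": {
  "motion": [
    {"delta_pos":[0,0,0],"turn":[0,0,0],"gripper":-1},
    {"delta_pos":[0,0,0],"turn":[0,0,0],"gripper":-1},
    {"delta_pos":[0,0,0],"turn":[0,0,0],"gripper":-1},
    {"delta_pos":[0,0,0],"turn":[0,0,0],"gripper":-1},
    {"delta_pos":[0,0,0],"turn":[0,0,0],"gripper":-1},
    {"delta_pos":[0,0,0],"turn":[0,0,0],"gripper":-1},
    {"delta_pos":[0,0,0],"turn":[0,0,0],"gripper":-1},
    {"delta_pos":[0,0,0],"turn":[0,0,0],"gripper":-1}
  ]
}}

```text
t: 13.28
tcp_pos: [0.602, -0.196, 0.2369]
tool_rot: [3.078, -0.612, 0.002]
ft_force: [-1.3, -5.4, 0.1]
width: 0.0232
```

Emit:
{"method": "jog_arm", "body": {
  "motion": [
    {"delta_pos":[0,0,0],"turn":[0,0,0],"gripper":-1},
    {"delta_pos":[0,0,0],"turn":[0,0,0],"gripper":-1},
    {"delta_pos":[0,0,0],"turn":[0,0,0],"gripper":-1},
    {"delta_pos":[0,0,0],"turn":[0,0,0],"gripper":-1},
    {"delta_pos":[0,0,0],"turn":[0,0,0],"gripper":-1},
    {"delta_pos":[0,0,0],"turn":[0,0,0],"gripper":-1},
    {"delta_pos":[0,0,0],"turn":[0,0,0],"gripper":-1},
    {"delta_pos":[0,0,0],"turn":[0,0,0],"gripper":-1}
  ]
}}

```text
t: 13.95
tcp_pos: [0.602, -0.196, 0.2368]
tool_rot: [3.078, -0.612, 0.002]
ft_force: [-1.0, -5.2, 0.2]
width: 0.0227
```

```bash
python3 chk2.py hold
python3 - <<'E'
from h import *
f=grab('top'); a=cv2.imread('pics/top0.png')[150:250,170:460]; b=f['pixels'][...,::-1][150:250,170:460]
cv2.imwrite('pics/topcmp.png',cv2.resize(np.vstack([a,b]),None,fx=2.7,fy=2.7))
E
```

```text
13.95 [ 0.602  -0.196   0.2368] [-0.373  0.461  1.259 -0.003  1.42   1.591] [-1.   -5.17  0.21] 0.022735019646621096
[-1.00262815 -5.16593303  0.20625302] [-0.74153147  0.14376097 -0.03984515]
hex n 1140 y,z off [0.     0.0001] turn -0.002 rms 0.00047
hex n 1334 y,z off [-0.      0.0001] turn -0.007 rms 0.00047
hex n 1469 y,z off [0.     0.0001] turn -0.001 rms 0.00047
total tool delta [-0.0003 -0.0013 -0.0002] turn [ 0.0027 -0.0018 -0.0037] rows 1 per row(no rot) [-0.0003 -0.0013 -0.0002] [ 0.0027 -0.0018 -0.0037]
```

View pics/topcmp.png

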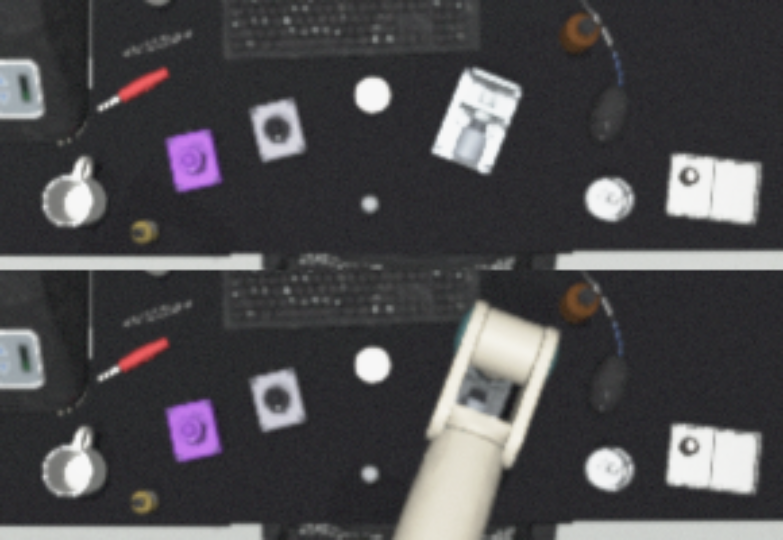

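The before and after top views show every other thing in the same place. The bolt is holding within ±0.01 rad of plumb, so I hand it in.

```bash
python3 -c "
from h import *
print(env.sign_off())"
```

```text
the job is handed in; nothing more can be done
None
```

The job is done and handed in at about 14 s, with the gripper still holding the bolt plumb.

- **Stop pressed:** I pressed the mushroom until it bottomed, at 18 N. The ring top fell 7.0 mm, and the ring's mark had turned back about 59°.
- **Ring reset:** I gripped the ring and turned it clockwise until it met its end stop, at 0.49 N m. The ring top returned to 75.4 mm (75.3 mm at the start), and the mark returned to its starting angle within 0.1°.
- **Bolt gripped and turned:** I reached into the gap with the gripper tilted, gripped the side flats at 0.188 rad, and swung them plumb. After a hold of about 1.3 s, the fitted turn was -0.007 to -0.001 rad, with no drift in the tool pose.
- **Rest of the bench:** The top views before and after show the other things where they were.

Three readings did not match exactly:
- The gripper read 1 to 2 mm narrower than the stated sizes: 23 mm on the 24 mm flats and 40 mm on the 42 mm ring.
- A steady side force of about 5 N remains on the tool while it holds the bolt, with the tool about 1.3 mm off its planned sideways position.
- The top camera and the wrist camera differed by about 4 mm on the stop box position. I used the wrist camera.

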